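# Turn the jar carousel to the filling nozzle

## Robot

A 7-joint arm with a two-finger parallel gripper is mounted at the origin on the work surface. World frame = base frame: x ahead of the robot, y to its left, z up, the work surface at z = 0. Lengths are in m, angles in rad, forces in N, time in s.
With the tool pointing down it reaches from about 0.4 to 0.875 m from the base axis. Payload 19.3 kg.
Tool frame: the origin (TCP) lies at the very end of the fingers, on their centre line; the grasp point (between the pads) lies 19 mm behind it; z points along the fingers, y is the line along which they close (so a half turn about z gives the same grasp; the last joint's range is limited). The gripper opens to 85 mm and grips with 20 to 120 N. Pads are 22 mm wide; open, the fingers measure 114 mm over their backs; the gripper's body (76 mm by 85 mm) begins 54 mm behind the grasp point. The pads swing forward as they close: fully open they stand 13 mm farther back than shut.
Start: joints at [1.101, 0.521, -0.036, 1.599, 0.021, 1.021, -0.113], TCP at [0.243, -0.576, 0.231] pointing down, gripper open.
Joint ranges: [-2.91, 2.91], [-0.3, 2.13], [-1.5, 1.42], [0.17, 2.43], [-1.26, 4.41], [0.16, 1.93], [-2.52, 2.52]. Speed limits (rad/s): [1.89, 1.89, 2.39, 2.39, 3.01, 3.01, 3.01].

## Interface

Orientations are given as [roll, pitch, yaw] about the fixed x, y, z axes, in that order (R = Rz(yaw) Ry(pitch) Rx(roll)).
In Python, from workcell import bot gives the robot as it stands.
- The arm moves only by the tool jog_arm, never from a script. Its argument "motion" is a list of rows, each a list of 5 numbers: the shift along the tool's x, y, z scaled (see below), then the turn about the tool's z scaled (see below), then the opening, from 0 (shut) to 1 (fully open). A call has 1 to 12 rows; each row shifts and turns the commanded pose from where the row before left it, along the tool's axes as they then stand; what a row does not reach is not made up. The controller multiplies each number of a shift by 30 mm and each number of a turn by 0.08 rad. A row lasts 1/10 s, in which the tool goes at most 50 mm and 8.59 degrees, less where a joint would pass 70% of its speed; a pose out of reach is approached as far as the arm can. A call with a number of a shift or a turn outside -1 to 1 is refused whole. A call with a gripper value outside its range is refused whole. The fingers move at their own pace and stop on an object; "newtons" is the grip in N (left out, the last holds). Time passes only in rows, so rows that do not move let the fingers close. It gives the time, the measured TCP pose, the force, the opening and the grip force at its end, in the units of the state.
- bot.observe(): the state, without advancing time (a new reading comes with each control period).
- bot.grab_frame(name): name is "scene" or "top" or "wrist"; returns a dict with "pixels" (420x560x3 uint8, red, green, blue), "fovy" (degrees; the focal length in pixels is half the picture's height over the tangent of half this angle, whatever the lens; pixels are square), "cx", "cy" (the principal point, pixels), "rvec" (rotation vector, rad) and "tvec" (3), from world to camera coordinates, as OpenCV has them; the wrist camera has in their place "mount" (4x4, takes a point from camera to tool coordinates, whose origin is the TCP and whose axes are the flange's). Camera axes: x right, y down, z forward; pixel columns grow to the right and rows downward; lengths in m; the calibration is good to about 2 mm. A picture is of the moment at which its call begins: read the wrist's pose just before it. There is no depth.
- bot.job_done(): hands the job in; it is judged then, once.
The state is a dict: "clock": time; "qpos": joint angles; "qd": joint speeds; "joint_efforts": joint torques, N m; "position": TCP position; "tool_rot": TCP orientation; "force": force on the tool from outside, world axes, zero at the start; "moment": the same for the moment, N m; "grip_width": finger opening in m; "finger_force": force on a finger pad.
Only numpy, scipy, OpenCV 4.12 (cv2) and the standard library are available. Lean on these libraries where they do the work, as an engineer would, in place of code of your own. Each camera call takes 0.05 s, during which the arm holds its last target. There are 200 camera calls.

## Task

The filler is ready for its next jar: with a fingertip, push on the spokes of the star handle to turn the carousel steadily, without spinning it, until the one empty jar without a lid stands straight under the filling nozzle, then take the finger away. Turn it by the handle only: do not touch, grip or lift the jars, and leave the loose things on the table where they are.

Things in the scene. Friction and masses are not known exactly. Their poses are not given: they have to be found in the camera images.
- carousel (a joint): turning of the carousel about its upright axis, rad from where it stood at the start (reads 0 then), growing anticlockwise seen from above; it turns either way, more than a full turn. Turned steadily it stays under 2 rad/s. A friction brake of about 0.3 N m holds it wherever it is left (some 5 N at 60 mm from the axis turns it); it hardly coasts and has no click stops
- star: star handle: hub and three spokes on the carousel, turning with it; origin on the axis, 34 mm above the table
- dial: the carousel's jar plate, turning with the handle: white plastic plate 356 mm across, top 44 mm above the table, on a low base, with six steel ring nests (78 mm across, 10 mm high, centres 130 mm from the axis, 60 degrees apart); five hold jars, the one nearest the nozzle is empty at the start. Origin: on the axis, under the plate, 34 mm above the table. Not to be touched: turn it by the handle
- star_hub (a point): centre of the star handle, on the carousel's axis at the height of the spokes (180 mm above the table); the steel hub is 44 mm across and its top 201 mm above the table. The bare hub column below it is 28 mm across
- spoke1_ball (a point): first of three spokes of the star handle, 120 degrees apart: level steel rod 14 mm thick from the hub, a black ball of 26 mm on its end; the point is the ball's centre, 85 mm from the axis, 180 mm above the table. The rod is bare from 25 to 70 mm from the axis. Each spoke lies over a gap between two nests, its underside 34 mm above the jar lids
- spoke2_ball (a point): second spoke of the star handle, like the first
- spoke3_ball (a point): third spoke of the star handle, like the first
- nozzle_tip (a point): centre of the lower end of the filling nozzle, a fixed upright steel tube 22 mm across, 130 mm from the carousel's axis, ending 160 mm above the table. A pipe 26 mm thick runs outward from its top, 275 mm up, to a post 255 mm from the axis and a steel hopper 188 mm across (310 to 480 mm up). The spokes pass inside the nozzle with about 20 mm to spare
- open_jar_mouth (a point): the empty jar: clear glass, round, without a lid, 68 mm across, 92 mm high, mouth 58 mm wide; the point is the centre of its mouth, 136 mm above the table. It stands loose in a nest and rides with the carousel
- open_jar: the same empty jar; its origin is the centre of its underside
- jar1_mid (a point): a filled jar with a brass-coloured metal lid, 68 mm across, its top 139 mm above the table, loose in a nest of the carousel; the point is on its axis 89 mm above the table
- jar1: the same filled jar; its origin is the centre of its underside
- jar2_mid (a point): a filled jar with a brass-coloured metal lid, 68 mm across, its top 139 mm above the table, loose in a nest of the carousel; the point is on its axis 89 mm above the table
- jar2: the same filled jar; its origin is the centre of its underside
- jar3_mid (a point): a filled jar with a brass-coloured metal lid, 68 mm across, its top 139 mm above the table, loose in a nest of the carousel; the point is on its axis 89 mm above the table
- jar3: the same filled jar; its origin is the centre of its underside
- jar4_mid (a point): a filled jar with a brass-coloured metal lid, 68 mm across, its top 139 mm above the table, loose in a nest of the carousel; the point is on its axis 89 mm above the table
- jar4: the same filled jar; its origin is the centre of its underside
- spare_jar: filled jar with lid and paper label, 69 mm across, 95 mm high, standing loose on the table to the left; origin at the centre of its underside; to be left alone
- lid_stack: stack of four jar lids, 67 mm across, 61 mm high, on the table to the left; origin at the centre of its underside; to be left alone
- spatula: spatula 240 mm long lying on the table to the right; origin under its middle; to be left alone
There are look-alikes about, which are no part of the job. What is shaped like the jar3 but black is not meant. What is shaped like the jar4 but red is not meant.

How it is judged:
By the outcome, as a careful person would: the job done as asked, in the order asked, and still so for the second after the job is handed in, with the robot touching nothing.
It also fails if it takes over 61 s, if anything falls off the work surface, if the arm or the gripper's body presses on something with over 40 N, if the wrist force passes 120 N, or if a joint passes its speed limit or range.

## Working session

There is one attempt and no reset: what is moved stays moved. The work goes in short steps, Python scripts to look and compute and a tool call to move; the robot and the scene stay as the last step left them, time stands still between calls to the robot, and variables do not carry over. Pictures are saved under pics/ and viewed, at most 10 in all, crops included, and the job is handed in when it is done.

Besides the shell and the picture viewer there is one more tool, called as name(argument=value, ...) on one line, values as JSON. jog_arm: Moves the arm, as the interface text tells. Shifts and turns lie within -1 to 1; 1 stands for 30 mm of shift or 0.08 rad of turn. Its arguments: {"type":"object","properties":{"motion":{"type":"array","items":{"type":"array","items":{"type":"number"}}},"newtons":{"type":"number"}},"required":["motion"]}

```bash
mkdir -p pics
cat > h.py <<'E'
import numpy as np, cv2
from workcell import bot
def grab(n,f):
    d=bot.grab_frame(n); cv2.imwrite('pics/'+f,cv2.cvtColor(d['pixels'],cv2.COLOR_RGB2BGR)); return d
def cam(d):
    R=cv2.Rodrigues(np.array(d['rvec'],float))[0]; t=np.array(d['tvec'],float).ravel()
    f=d['pixels'].shape[0]/2/np.tan(np.radians(d['fovy'])/2); return R,t,f
def ray(d,u,v,z):
    R,t,f=cam(d); c=-R.T@t; r=R.T@np.array([(u-d['cx'])/f,(v-d['cy'])/f,1]); return c+r*(z-c[2])/r[2]
def proj(d,p):
    R,t,f=cam(d); q=R@np.array(p)+t; return f*q[0]/q[2]+d['cx'],f*q[1]/q[2]+d['cy']
E
python3 - <<'E'
from h import *
import pickle
s=bot.observe();print(s['clock'],s['position'],s['tool_rot'])
ds={n:grab(n,n+'0.png') for n in('scene','top')}
pickle.dump(ds,open('d0.pkl','wb'))
for n,d in ds.items():
    R,t,f=cam(d);print(n,-R.T@t,f)
E
```

```text
0.0 [ 0.24307337 -0.57542939  0.23071107] [-3.14042806e+00  1.07882223e-04  3.99734223e-01]
scene [1.45686278 0.2213526  1.22665434] 499.2600771563174
top [0.41294092 0.05795212 1.35157124] 484.63731578404605
```

View pics/scene0.png

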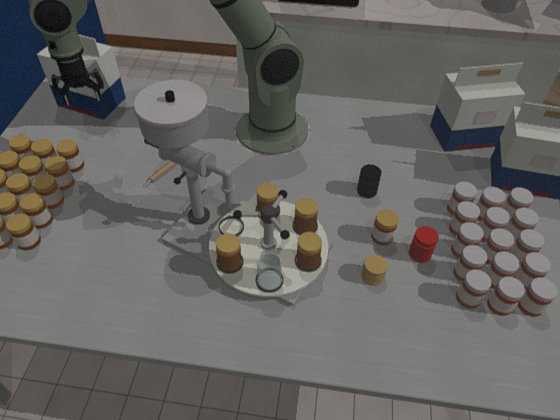

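View pics/top0.png

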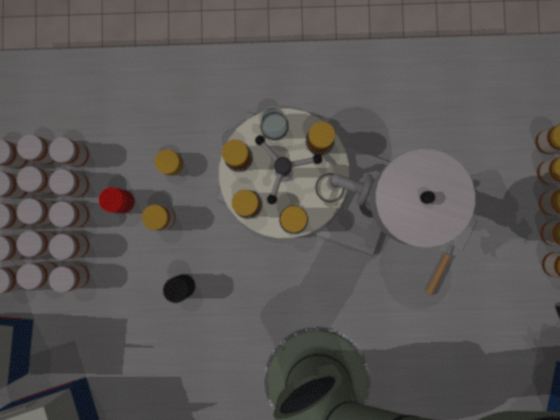

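The scene view shows the carousel ahead of the base. In the top view the hub is near (283,166), the balls near (260,140), (318,159) and (272,199), the open jar near (274,124), and the nozzle and empty nest near (330,187).

Run:
```python
from h import *
import pickle
ds=pickle.load(open('d0.pkl','rb'));d=ds['top'];g=d['pixels'].astype(int)
hsv=cv2.cvtColor(d['pixels'],cv2.COLOR_RGB2HSV)
# lids
m=cv2.inRange(hsv,(12,120,90),(30,255,255))
n,l,st,c=cv2.connectedComponentsWithStats(m)
lids=[]
for i in range(1,n):
    if st[i,4]>300 and 210<c[i][0]<350: lids.append(ray(d,*c[i],.139)[:2]);print('lid',c[i],st[i,4],lids[-1])
# balls
m=((g.max(2)<45)*255).astype(np.uint8);m[:110]=0;m[240:]=0;m[:,:220]=0;m[:,350:]=0
n,l,st,c=cv2.connectedComponentsWithStats(m)
for i in range(1,n):
    if st[i,4]>15: print('dark',c[i],st[i,4],ray(d,*c[i],.18)[:2])
print('hub',ray(d,283,166,.201)[:2]); print('open',ray(d,274,124,.136)[:2]); print('nest',ray(d,330,187,.054)[:2])
# plate
m=cv2.inRange(hsv,(15,10,120),(50,110,255));m[:,:200]=0;m[:,360:]=0
p=np.argwhere(m[100:250]>0)[:,::-1]+[0,100]
h=cv2.convexHull(p.astype(np.int32));e=cv2.fitEllipse(h);print('plate',e,ray(d,*e[0],.044)[:2])
for n,box in(('top',(210,95,170,160)),('scene',(190,110,160,200))):
    x,y,w,hh=box;k=600//hh if n=='scene' else 3
    cv2.imwrite(f'pics/{n}c.png',cv2.resize(cv2.cvtColor(ds[n]['pixels'],cv2.COLOR_RGB2BGR)[y:y+hh,x:x+w],None,fx=3,fy=3,interpolation=2))
```

```text
lid [321.33643123 134.26951673] 538 [ 0.65290636 -0.02398397]
lid [234.41538462 152.19230769] 520 [0.61338281 0.1964568 ]
lid [244.61436673 202.30056711] 529 [0.48603892 0.17329276]
lid [293.26       218.57454545] 550 [0.44212665 0.05233894]
dark [259.50980392 139.68627451] 51 [0.63566544 0.12985359]
dark [317.48529412 157.54411765] 68 [ 0.58796188 -0.01020014]
dark [286.96153846 168.26923077] 52 [0.56374584 0.06465249]
dark [271.54385965 199.        ] 57 [0.4898895  0.10389945]
hub [0.56674399 0.07385169]
open [0.68311971 0.09490287]
nest [ 0.52634719 -0.04878086]
plate ((283.0649719238281, 172.91619873046875), (128.65211486816406, 129.8010711669922), 49.284786224365234) [0.56886924 0.07631396]
```

View pics/topc.png

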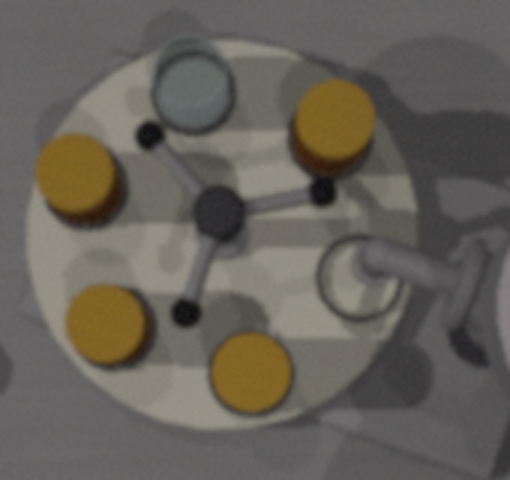

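View pics/scenec.png

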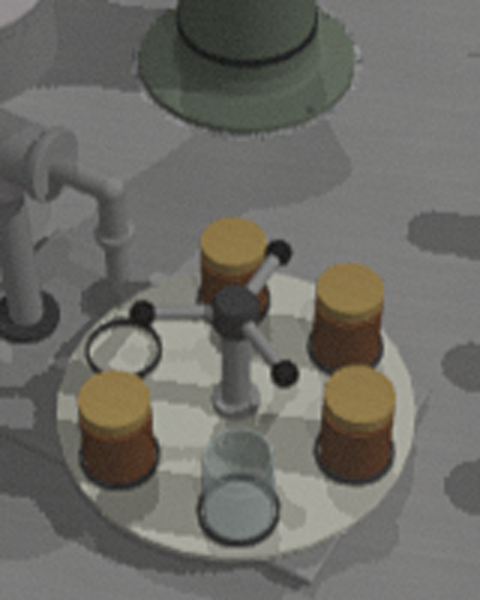

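The crops show the nozzle's lower end near scene pixel (229,204) and the pipe elbow near top pixel (333,178). I'll push the spoke on the robot's side (160°) clockwise.

Run:
```python
from h import *
import pickle
ds=pickle.load(open('d0.pkl','rb'));t,s=ds['top'],ds['scene']
c=np.array([.570,.0755])
def pol(n,p): v=p[:2]-c; print(n,p[:2].round(4),np.hypot(*v).round(4),np.degrees(np.arctan2(v[1],v[0])).round(1))
pol('noz scene',ray(s,229.3,203,.16)); pol('elbow top',ray(t,333,180,.28)); pol('nest',ray(t,330,187,.054))
pol('hopper knob',ray(t,427.5,197.5,.49)); pol('open',ray(t,274,124,.136))
pol('openS',ray(s,190+237/3,110+445/3,.136));pol('hubS',ray(s,190+236/3,110+300/3,.201))
pol('nestS',ray(s,190+123/3,110+347/3,.054))
for q in((102,347),):pass
for (x,y) in((283,253),(284,374),(143,313)): pol('ballS',ray(s,190+x/3,110+y/3,.18))
```

```text
noz scene [ 0.5316 -0.0414] 0.1231 -108.2
elbow top [ 0.522  -0.0373] 0.1226 -113.1
nest [ 0.5263 -0.0488] 0.1317 -109.4
hopper knob [ 0.465 -0.185] 0.2809 -111.9
open [0.6831 0.0949] 0.1148 9.7
openS [0.689  0.0983] 0.1211 10.8
hubS [0.5759 0.0798] 0.0073 36.6
nestS [ 0.5291 -0.0435] 0.1258 -109.0
ballS [0.4924 0.112 ] 0.0858 154.8
ballS [0.6374 0.1326] 0.0883 40.3
ballS [ 0.5865 -0.0051] 0.0822 -78.4
```

jog_arm(motion=[[0, 0, -1, 0, 0], [0, 0, -1, 0, 0], [0, 0, -1, 0, 0], [0, 0, -1, 0, 0], [0, 0, -1, 0, 0], [0, 0, -1, 0, 0], [0, 0, -1, 0, 0], [0, 0, -1, 0, 0], [0, 0, -1, 0, 0], [0, 0, -1, 0, 0], [0, 0, -1, 0, 0], [0, 0, -0.5, 0, 0]])

```text
clock: 1.3
position: [0.2432, -0.5757, 0.5785]
tool_rot: [3.14, -0.0, 0.4]
force: [0.1, 0.3, -0.6]
grip_width: -0.0002
finger_force: 0.0
```

jog_arm(motion=[[0.97, -1, 0, 0, 0], [0.97, -1, 0, 0, 0], [0.97, -1, 0, 0, 0], [0.97, -1, 0, 0, 0], [0.97, -1, 0, 0, 0], [0.97, -1, 0, 0, 0], [0.97, -1, 0, 0, 0], [0.97, -1, 0, 0, 0], [0.97, -1, 0, 0, 0]])

```text
clock: 2.2
position: [0.3796, -0.2233, 0.5762]
tool_rot: [3.142, 0.0, 0.4]
force: [1.0, -0.7, 0.5]
grip_width: -0.0002
finger_force: 0.0
```

jog_arm(motion=[[0.97, -1, 0, 0, 0], [0.97, -1, 0, 0, 0], [0.97, -1, 0, 0, 0], [0.97, -1, 0, 0, 0], [0.97, -1, 0, 0, 0], [0.97, -1, 0, 0, 0], [0.97, -1, 0, 0, 0], [0.97, -1, 0, 0, 0], [0, 0, 0, 0, 0]])

```text
clock: 3.1
position: [0.5009, 0.0913, 0.5751]
tool_rot: [-3.139, 0.001, 0.406]
force: [0.2, 0.1, -0.1]
grip_width: -0.0
finger_force: 0.0
```

Run:
```python
from h import *
import pickle
s=bot.observe();print(s['clock'],s['position'],s['tool_rot'],s['qpos'])
d=grab('wrist','w1.png');print(d['mount'],d['fovy']);pickle.dump((s,d),open('w1.pkl','wb'))
```

```text
3.1 [0.50091288 0.09130271 0.57507507] [-3.13899165e+00  1.48041146e-03  4.06117675e-01] [ 0.14969945  0.20663824 -0.57991646  1.232835    0.11155817  1.73560472
 -1.56686846]
[[-3.13633157e-04 -9.52418652e-01 -3.04792738e-01  7.87237810e-02]
 [ 9.99999862e-01 -1.70480755e-04 -4.96284997e-04 -6.24103689e-04]
 [ 4.20709792e-04 -3.04792852e-01  9.52418574e-01 -1.42095960e-01]
 [ 0.00000000e+00  0.00000000e+00  0.00000000e+00  1.00000000e+00]] 69.11665044506401
```

View pics/w1.png

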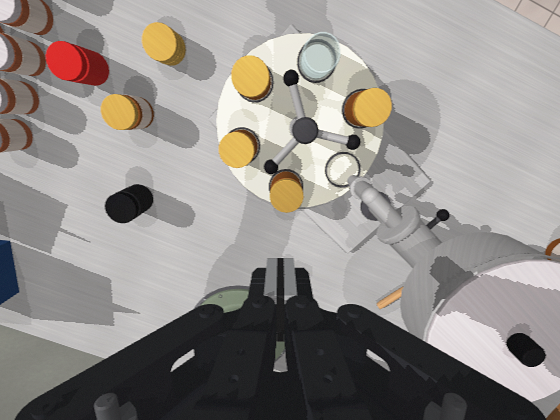

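The wrist picture shows the carousel clearly, with hub (305,130), balls (291,78), (353,142) and (271,166), empty nest (343,169) and shut fingertips near (280,265). I'll turn the tool so the last joint has range for the sweep.

jog_arm(motion=[[0, 0, 0, -1, 0], [0, 0, 0, -1, 0], [0, 0, 0, -1, 0], [0, 0, 0, -1, 0], [0, 0, 0, -1, 0], [0, 0, 0, -1, 0], [0, 0, 0, -1, 0], [0, 0, 0, -1, 0], [0, 0, 0, -1, 0], [0, 0, 0, -1, 0], [0, 0, 0, -1, 0], [0, 0, 0, -1, 0]])

```text
clock: 4.35
position: [0.5003, 0.0854, 0.5764]
tool_rot: [3.141, 0.001, 1.362]
force: [0.4, -0.1, -0.3]
grip_width: -0.0001
finger_force: 0.0
```

jog_arm(motion=[[0, 0, 0, -1, 0], [0, 0, 0, -1, 0], [0, 0, 0, -1, 0], [0, 0, 0, -1, 0], [0, 0, 0, -1, 0], [0, 0, 0, -1, 0], [0, 0, 0, -1, 0], [0, 0, 0, -1, 0], [0, 0, 0, -1, 0], [0, 0, 0, -1, 0], [0, 0, 0, -1, 0], [0, 0, 0, -1, 0]])

```text
clock: 5.55
position: [0.5003, 0.0854, 0.5763]
tool_rot: [-3.141, 0.001, 2.322]
force: [0.3, -1.1, -0.4]
grip_width: 0.0
finger_force: 0.0
```

jog_arm(motion=[[0, 0, 0, -1, 0], [0, 0, 0, -1, 0], [0, 0, 0, -1, 0], [0, 0, 0, -1, 0], [0, 0, 0, -1, 0], [0, 0, 0, -0.8, 0], [0, 0, 0, 0, 0]])

```text
clock: 6.25
position: [0.5004, 0.0856, 0.5763]
tool_rot: [-3.141, 0.0, 2.784]
force: [0.1, -0.4, -0.1]
grip_width: 0.0001
finger_force: 0.0
```

```bash
cat >> h.py <<'E'
from scipy.spatial.transform import Rotation
def wcam(s,d):
    T=np.eye(4);T[:3,:3]=Rotation.from_euler('xyz',s['tool_rot']).as_matrix();T[:3,3]=s['position']
    W=np.linalg.inv(T@np.array(d['mount']));d['rvec']=cv2.Rodrigues(W[:3,:3])[0];d['tvec']=W[:3,3];return d
E
python3 - <<'E'
from h import *
import pickle
s,d=pickle.load(open('w1.pkl','rb'));wcam(s,d)
for n,p,z in(('b1',(291,78),.18),('b2',(353,142),.18),('b3',(271,166),.18),('hub',(305,130),.201),('nest',(342.5,169.5),.054),('open',(318.5,49),.136)): print(n,ray(d,*p,z)[:2].round(4))
s=bot.observe();print(s['clock'],s['position'],s['tool_rot'],s['qpos'])
grab('wrist','w2.png')
E
```

```text
b1 [0.6341 0.1312]
b2 [ 0.5838 -0.0076]
b3 [0.4902 0.1059]
hub [0.5695 0.0783]
nest [ 0.5252 -0.0441]
open [0.6991 0.1072]
6.25 [0.50037165 0.08555764 0.57626684] [-3.14099015e+00  1.33961160e-04  2.78354276e+00] [ 0.39526753  0.2539342  -0.92482446  1.22388342  0.20615522  1.75913474
  0.73798196]
```

View pics/w2.png

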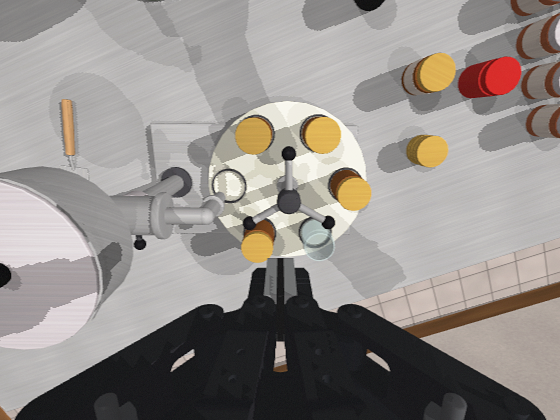

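View w2 shows the hub at (288,202) with the spoke to push pointing at (289,153). The fingers, near (280,262), have clear space beside it. I'll go down beside that spoke.

jog_arm(motion=[[-0.65, -0.63, 0, 0, 0], [0, 0, 1, 0, 0], [0, 0, 1, 0, 0], [0, 0, 1, 0, 0], [0, 0, 1, 0, 0], [0, 0, 1, 0, 0], [0, 0, 1, 0, 0], [0, 0, 1, 0, 0], [0, 0, 1, 0, 0], [0, 0, 1, 0, 0], [0, 0, 1, 0, 0], [0, 0, 0.6, 0, 0]])

```text
clock: 7.5
position: [0.5113, 0.0612, 0.2563]
tool_rot: [-3.14, -0.002, 2.781]
force: [0.5, 0.7, -0.1]
grip_width: 0.0001
finger_force: 0.0
```

jog_arm(motion=[[0, 0, 0, 0, 0], [0, 0, 0, 0, 0]])

```text
clock: 7.7
position: [0.5123, 0.0619, 0.2589]
tool_rot: [3.142, 0.0, 2.782]
force: [-0.1, 0.2, 0.3]
grip_width: 0.0001
finger_force: 0.0
```

Run:
```python
from h import *
import pickle
s=bot.observe();print(s['clock'],s['position'],s['tool_rot'],s['qpos'],s['force'])
d=grab('wrist','w3.png');pickle.dump((s,d),open('w3.pkl','wb'))
```

```text
7.7 [0.51225448 0.06191912 0.25893556] [3.14154371e+00 1.05851925e-04 2.78232558e+00] [ 0.41510288  0.42499169 -0.86090631  1.82080941  0.36593361  1.06344221
  0.62800046] [-0.08550198  0.18681123  0.3395013 ]
```

View pics/w3.png

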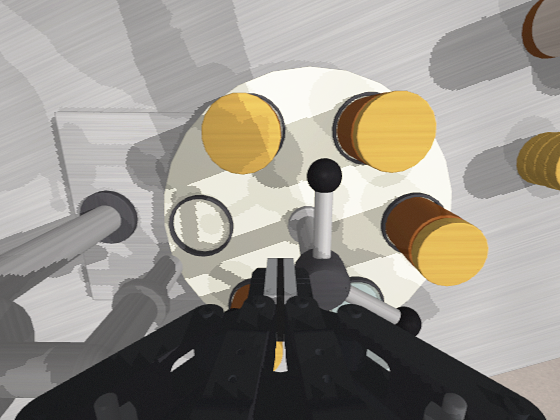

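View w3: the ball to push is at (324,176), its rod runs to the hub at (325,275), and the fingers are to the left of it. The nozzle's lower end shows near (166,269), and the empty nest at (201,225).

Run:
```python
from h import *
import pickle
s,d=pickle.load(open('w3.pkl','rb'));wcam(s,d)
c=np.array([.570,.076])
for n,p,z in(('b3',(324,176),.18),('noz',(166,269),.16),('nest',(201,225),.054),('tcp',proj(d,s['position']),s['position'][2])):
    q=ray(d,*p,z)[:2];v=q-c;print(n,np.round(p,0),q.round(4),np.hypot(*v).round(4),np.degrees(np.arctan2(v[1],v[0])).round(1))
im=cv2.imread('pics/w3.png')[200:330,90:280];cv2.imwrite('pics/w3c.png',cv2.resize(im,None,fx=4,fy=4,interpolation=2))
```

```text
b3 [324 176] [0.4894 0.106 ] 0.086 159.6
noz [166 269] [ 0.5235 -0.0484] 0.1328 -110.5
nest [201 225] [ 0.5223 -0.0427] 0.1279 -111.9
tcp [278. 274.] [0.5123 0.0619] 0.0594 -166.3
```

View pics/w3c.png

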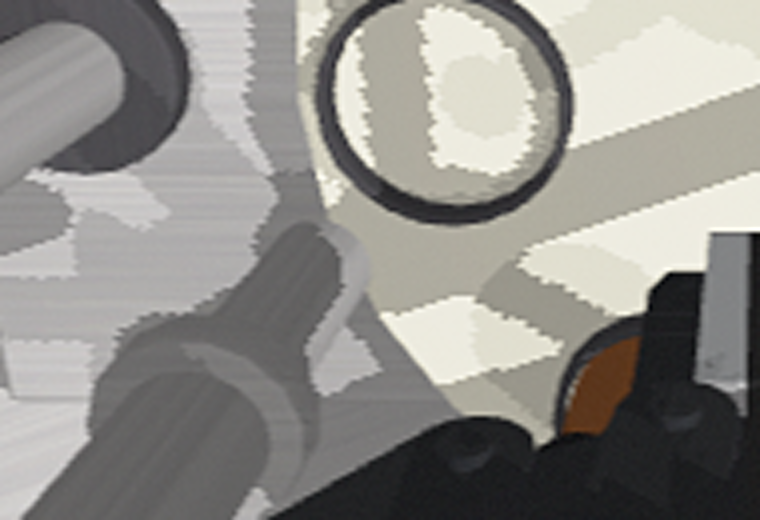

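jog_arm(motion=[[0, 0, 1, 0, 0], [0, 0, 1, 0, 0], [0, 0, 1, 0, 0], [0, 0, 0.4, 0, 0], [0, 0, 0, 0, 0]])

```text
clock: 8.25
position: [0.512, 0.062, 0.1562]
tool_rot: [-3.141, -0.001, 2.783]
force: [-0.3, -0.0, 1.6]
grip_width: 0.0
finger_force: 0.0
```

Contact approach: about 12 mm along tool +y, then check the force.

jog_arm(motion=[[0, 0.13, 0, 0, 0], [0, 0.13, 0, 0, 0], [0, 0.13, 0, 0, 0], [0, 0, 0, 0, 0]])

```text
clock: 8.65
position: [0.5167, 0.0733, 0.157]
tool_rot: [3.142, 0.001, 2.784]
force: [-0.7, 0.3, 0.7]
grip_width: -0.0003
finger_force: 0.0
```

jog_arm(motion=[[0, 0.07, 0, 0, 0], [0, 0.07, 0, 0, 0], [0, 0, 0, 0, 0]])

```text
clock: 8.95
position: [0.5177, 0.0769, 0.1566]
tool_rot: [-3.141, 0.0, 2.783]
force: [-0.6, 0.1, 0.3]
grip_width: 0.0001
finger_force: 0.1
```

jog_arm(motion=[[0.01, 0.05, 0, 0.3, 0], [0.032, 0.1, 0, 0.75, 0], [0.032, 0.1, 0, 0.75, 0], [0.032, 0.1, 0, 0.75, 0], [0.032, 0.1, 0, 0.75, 0], [0.032, 0.1, 0, 0.75, 0], [0.032, 0.1, 0, 0.75, 0], [0.032, 0.1, 0, 0.75, 0], [0.032, 0.1, 0, 0.75, 0], [0.016, 0.05, 0, 0.37, 0], [0, 0, 0, 0, 0]])

```text
clock: 10.05
position: [0.5259, 0.1043, 0.1565]
tool_rot: [3.141, -0.0, 2.25]
force: [-0.1, -0.4, 0.1]
grip_width: -0.0002
finger_force: 0.0
```

```bash
cat >> h.py <<'E'
def polar(c=np.array([.570,.076])):
    s=bot.observe();v=np.array(s['position'][:2])-c;y=s['tool_rot'][2]
    x=np.array([np.cos(y),np.sin(y)]);t=np.array([np.sin(y),-np.cos(y)])
    print(s['clock'],'r tool',(v@x).round(4),(v@t).round(4),'yaw',np.degrees(y).round(1),'q',np.round(s['qpos'],2),'F',np.round(s['force'],1),'z',s['position'][2]);return s
E
python3 - <<'E'
from h import *
polar()
d=grab('top','t1.png');g=d['pixels'].astype(int)
m=((g.max(2)<45)*255).astype(np.uint8);m[:110]=0;m[240:]=0;m[:,:220]=0;m[:,350:]=0
n,l,st,c=cv2.connectedComponentsWithStats(m)
for i in range(1,n):
    if st[i,4]>15: v=ray(d,*c[i],.18)[:2]-[.57,.076];print(c[i].round(),st[i,4],np.hypot(*v).round(3),np.degrees(np.arctan2(v[1],v[0])).round(1))
hsv=cv2.cvtColor(d['pixels'],cv2.COLOR_RGB2HSV);m=cv2.inRange(hsv,(12,120,90),(30,255,255));n,l,st,c=cv2.connectedComponentsWithStats(m)
for i in range(1,n):
    if st[i,4]>300 and 210<c[i][0]<350: v=ray(d,*c[i],.139)[:2]-[.57,.076];print('lid',st[i,4],np.hypot(*v).round(3),np.degrees(np.arctan2(v[1],v[0])).round(1))
E
```

```text
10.05 r tool 0.0498 -0.0166 yaw 128.9 q [ 0.16  0.55 -0.64  1.88  0.43  0.85 -0.02] F [-0.1 -0.4  0.1] z 0.1564695038852591
[283. 134.] 91 0.078 -2.3
[239. 189.] 111 0.119 116.5
[333. 227.] 259 0.192 -142.1
lid 437 0.132 32.2
lid 448 0.13 -86.6
lid 362 0.138 151.6
```

Run:
```python
import cv2
im=cv2.imread('pics/t1.png')[95:265,200:360];cv2.imwrite('pics/t1c.png',cv2.resize(im,None,fx=3.5,fy=3.5,interpolation=2))
```

```text
(no output)
```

View pics/t1c.png

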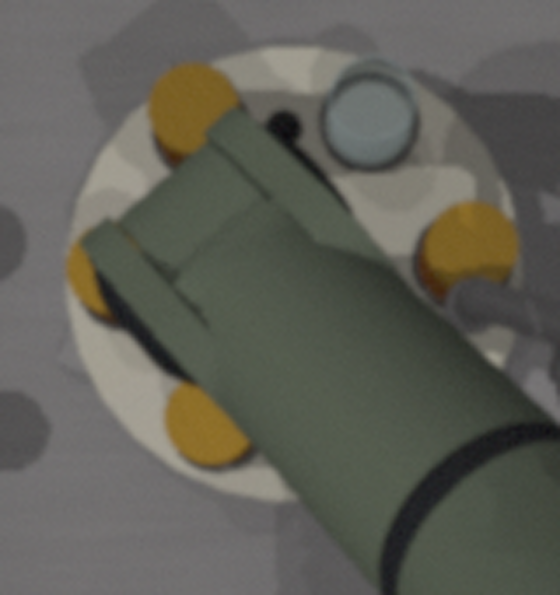

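t1c shows the open jar at crop (370,115) and one ball at (284,126). The carousel has turned about 38° and the finger is against the spoke. The sweep goes on.

jog_arm(motion=[[0.016, 0.05, 0, 0.37, 0], [0.032, 0.1, 0, 0.75, 0], [0.032, 0.1, 0, 0.75, 0], [0.032, 0.1, 0, 0.75, 0], [0.032, 0.1, 0, 0.75, 0], [0.032, 0.1, 0, 0.75, 0], [0.032, 0.1, 0, 0.75, 0], [0.032, 0.1, 0, 0.75, 0], [0.032, 0.1, 0, 0.75, 0], [0.032, 0.1, 0, 0.75, 0], [0.032, 0.1, 0, 0.75, 0], [0.032, 0.1, 0, 0.75, 0]])

```text
clock: 11.3
position: [0.5526, 0.1255, 0.156]
tool_rot: [-3.139, 0.001, 1.557]
force: [-6.8, -3.2, 1.4]
grip_width: -0.0003
finger_force: 3.3
```

```bash
python3 -c "
from h import *
polar()"
```

```text
11.3 r tool 0.0492 -0.0181 yaw 89.2 q [ 0.    0.56 -0.46  1.81  0.32  0.85 -0.62] F [-6.8 -3.2  1.4] z 0.15597443782742895
```

jog_arm(motion=[[0.032, 0.1, 0, 0.75, 0], [0.032, 0.1, 0, 0.75, 0], [0.032, 0.1, 0, 0.75, 0], [0.032, 0.1, 0, 0.75, 0], [0.032, 0.1, 0, 0.75, 0], [0.032, 0.1, 0, 0.75, 0], [0.032, 0.1, 0, 0.75, 0], [0.032, 0.1, 0, 0.75, 0], [0.032, 0.1, 0, 0.75, 0], [0.021, 0.067, 0, 0.5, 0], [0.011, 0.033, 0, 0.25, 0], [0, 0, 0, 0, 0]])

```text
clock: 12.5
position: [0.5843, 0.1271, 0.1562]
tool_rot: [-3.141, 0.0, 0.96]
force: [-2.2, 0.3, -1.1]
grip_width: -0.0003
finger_force: 0.9
```

Run:
```python
from h import *
import pickle
s=polar()
D={n:grab(n,n+'2.png') for n in('scene','top','wrist')};pickle.dump((s,D),open('d2.pkl','wb'))
a=cv2.imread('pics/scene2.png')[110:300,180:345];b=cv2.imread('pics/top2.png')[95:255,205:365]
a=cv2.resize(a,(int(165*3),190*3),interpolation=2);b=cv2.resize(b,(300,300),interpolation=2)
o=np.zeros((570,795,3),np.uint8);o[:,:495]=a;o[:300,495:]=b;o[300:,495:]=cv2.resize(cv2.imread('pics/wrist2.png'),(300,225))[:,:].copy() if 0 else cv2.resize(cv2.imread('pics/wrist2.png'),(300,270))
cv2.imwrite('pics/m2.png',o)
```

```text
12.5 r tool 0.05 -0.0175 yaw 55.0 q [-0.1   0.58 -0.3   1.73  0.22  0.86 -1.11] F [-2.2  0.3 -1.1] z 0.1561539621952754
```

View pics/m2.png

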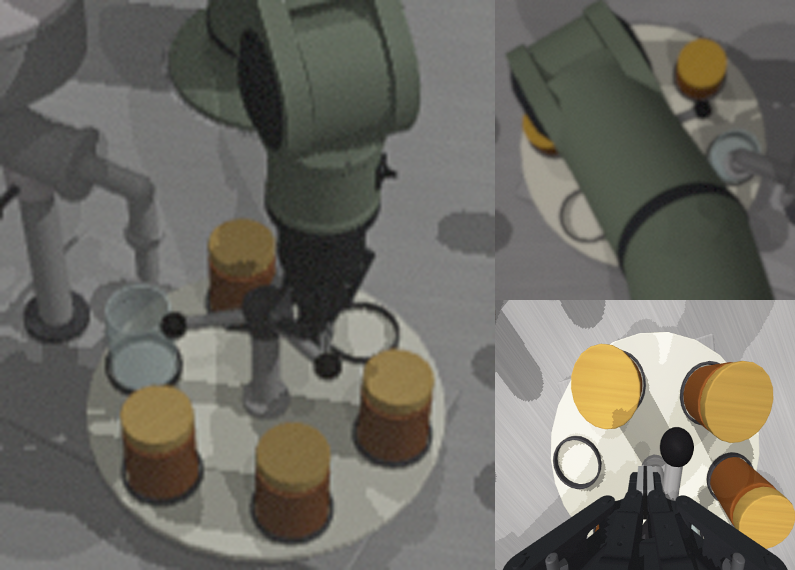

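The scene crop shows the open jar a little short of the nozzle, with the pushed ball at (327,366). The three front lids are clear, so I'll measure from them.

```bash
cat >> h.py <<'E'
def lids(d,name):
    hsv=cv2.cvtColor(d['pixels'],cv2.COLOR_RGB2HSV);m=cv2.inRange(hsv,(15,110,120),(30,255,255));n,l,st,c=cv2.connectedComponentsWithStats(m)
    for i in range(1,n):
        u,v=c[i]
        if st[i,4]>150 and 200<u<345 and 120<v<300:
            q=ray(d,u,v,.139)[:2]-[.57,.076];print(name,'lid',c[i].round(1),st[i,4],np.hypot(*q).round(3),np.degrees(np.arctan2(q[1],q[0])).round(1))
E
python3 - <<'E'
from h import *
import pickle
lids(pickle.load(open('d0.pkl','rb'))['scene'],'s0')
s,D=pickle.load(open('d2.pkl','rb'));lids(D['scene'],'s2')
d=wcam(s,D['wrist']);hsv=cv2.cvtColor(d['pixels'],cv2.COLOR_RGB2HSV)
m=cv2.inRange(hsv,(12,100,120),(32,255,255));n,l,st,c=cv2.connectedComponentsWithStats(m)
for i in range(1,n):
    if st[i,4]>2000:
        q=ray(d,*c[i],.139)[:2]-[.57,.076];print('w lid',c[i],st[i,4],np.hypot(*q).round(3),np.degrees(np.arctan2(q[1],q[0])).round(1))
q=ray(d,(676-495)*560/300,(447-300)*420/270,.18)[:2]-[.57,.076];print('ball',np.hypot(*q),np.degrees(np.arctan2(q[1],q[0])))
E
```

```text
s0 lid [267.4 190.3] 261 0.126 -170.6
s0 lid [306.4 205.8] 282 0.129 128.3
s0 lid [309.6 241.2] 343 0.133 69.0
s0 lid [227.6 242.7] 351 0.13 -48.3
s2 lid [312.5 235.6] 327 0.132 78.3
s2 lid [231.9 248. ] 360 0.131 -38.6
s2 lid [277.5 260.6] 370 0.133 20.3
w lid [206.12122564 134.17031087] 13446 0.133 79.6
w lid [448.38074692 155.35429339] 14138 0.13 22.9
w lid [495.77206264 328.43420097] 9643 0.117 -33.2
ball 0.08527061646394918 50.866618661921805
```

jog_arm(motion=[[0.016, 0.05, 0, 0.375, 0], [0.016, 0.05, 0, 0.375, 0], [0.016, 0.05, 0, 0.375, 0], [0.016, 0.05, 0, 0.375, 0], [0.011, 0.033, 0, 0.25, 0], [0, 0, 0, 0, 0], [0, 0, 0, 0, 0]])

```text
clock: 13.35
position: [0.5913, 0.1244, 0.1563]
tool_rot: [-3.142, -0.0, 0.821]
force: [-2.6, 2.5, -0.9]
grip_width: 0.0
finger_force: 1.5
```

Run:
```python
from h import *
polar();lids(grab('scene','s3.png'),'s3')
```

```text
13.35 r tool 0.0499 -0.0173 yaw 47.0 q [-0.12  0.58 -0.27  1.72  0.19  0.87 -1.22] F [-2.6  2.5 -0.9] z 0.1562833535915097
s3 lid [310.3 240.5] 339 0.133 70.3
s3 lid [228.3 244.5] 317 0.132 -45.5
s3 lid [270.6 261.4] 378 0.133 12.3
```

jog_arm(motion=[[0.007, 0.022, 0, 0.16, 0], [0.007, 0.022, 0, 0.16, 0], [0, 0, 0, 0, 0], [0, 0, 0, 0, 0]])

```text
clock: 13.8
position: [0.5924, 0.1239, 0.1562]
tool_rot: [-3.141, 0.0, 0.795]
force: [-4.3, 3.2, -2.5]
grip_width: 0.0001
finger_force: 2.6
```

Run:
```python
from h import *
import pickle
s=polar();d=grab('scene','s4.png');lids(d,'s4');t=grab('top','t4.png');pickle.dump((d,t),open('d4.pkl','wb'))
a=cv2.imread('pics/s4.png')[165:265,190:300];b=cv2.imread('pics/t4.png')[130:210,290:370]
o=np.zeros((500,800,3),np.uint8);o[:400,:440]=cv2.resize(a,(440,400),interpolation=2);o[:360,440:]=cv2.resize(b,(360,360),interpolation=2)
cv2.imwrite('pics/m4.png',o)
```

```text
13.8 r tool 0.0498 -0.0175 yaw 45.5 q [-0.12  0.59 -0.26  1.71  0.19  0.87 -1.24] F [-4.3  3.2 -2.5] z 0.15622114107091964
s4 lid [309.9 241. ] 341 0.133 69.5
s4 lid [227.7 244.2] 313 0.133 -46.4
s4 lid [269.7 261.4] 379 0.133 11.3
```

View pics/m4.png

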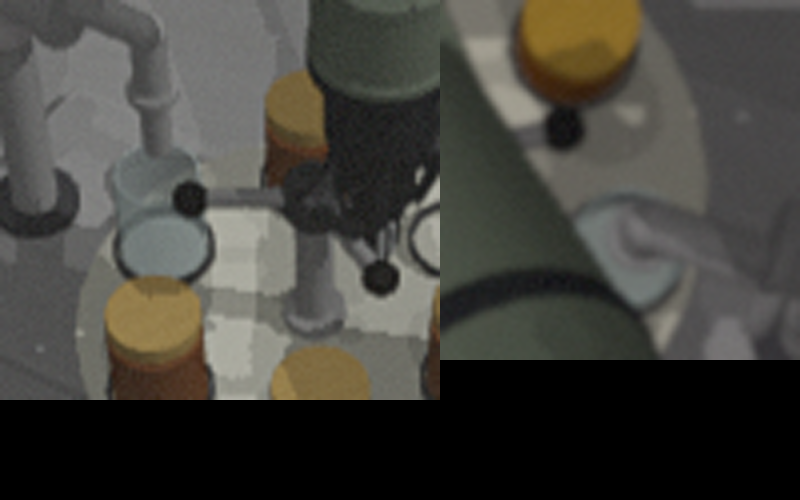

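The crops show the nozzle tip inside the outline of the open jar's mouth. About 0.5° is left, so one small nudge and then I'll back the finger off.

jog_arm(motion=[[0.005, 0.015, 0, 0.11, 0], [0, 0, 0, 0, 0], [0, -0.15, 0, 0, 0], [0, -0.4, 0, 0, 0], [0, 0, 0, 0, 0]])

```text
clock: 14.4
position: [0.5804, 0.1366, 0.1566]
tool_rot: [-3.141, -0.0, 0.788]
force: [0.1, 0.1, 0.3]
grip_width: -0.0001
finger_force: 0.0
```

jog_arm(motion=[[0, 0, -0.5, 0, 0], [0, 0, -1, 0, 0], [0, 0, -1, 0, 0], [0, 0, -1, 0, 0], [0, 0, -1, 0, 0], [0, 0, -1, 0, 0], [0, 0, -1, 0, 0], [0, 0, -1, 0, 0], [0, 0, 0, 0, 0]])

```text
clock: 15.3
position: [0.5824, 0.1353, 0.3865]
tool_rot: [3.138, -0.006, 0.786]
force: [-0.3, 0.7, -0.6]
grip_width: 0.0
finger_force: 0.0
```

Run:
```python
from h import *
import pickle
s=polar();d=grab('scene','s5.png');lids(d,'s5')
w=wcam(s,grab('wrist','w5.png'))
c=np.array([.57,.076])
hsv=cv2.cvtColor(w['pixels'],cv2.COLOR_RGB2HSV);m=cv2.inRange(hsv,(12,100,120),(32,255,255));n,l,st,cc=cv2.connectedComponentsWithStats(m)
for i in range(1,n):
    q=ray(w,*cc[i],.139)[:2]-c
    if st[i,4]>500 and np.hypot(*q)<.2: print('w lid',cc[i].round(),st[i,4],np.hypot(*q).round(3),np.degrees(np.arctan2(q[1],q[0])).round(1))
```

```text
15.3 r tool 0.0507 -0.0331 yaw 45.0 q [-0.13  0.37 -0.28  1.45  0.1   1.33 -1.2 ] F [-0.3  0.7 -0.6] z 0.3865438422310626
s5 lid [309.8 241.1] 335 0.133 69.2
s5 lid [227.7 242.9] 357 0.13 -48.0
s5 lid [269.6 261.5] 383 0.134 11.1
w lid [261. 127.] 2355 0.132 70.2
w lid [364. 135.] 2443 0.131 12.0
w lid [397. 223.] 2084 0.125 -47.6
w lid [241. 282.] 750 0.13 -177.8
```

```bash
python3 -c "
from workcell import bot
print(bot.job_done())"
```

```text
the job is handed in; nothing more can be done
None
```

I pushed the star handle about 120° clockwise, raised the finger clear and handed the job in at about 15 s; by my measurements the open jar stands within roughly 1.5° (about 3 mm) of straight under the nozzle, but the hand-in returned no verdict, and I viewed 11 pictures, one over the limit of 10.

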